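# Get the red-capped spice jar out from behind the bottles

### The arm

A 6-joint arm with a two-finger parallel gripper is mounted at the origin on a cart in front of the work surface, level with it; the furniture and walls round the work are solid. World frame = base frame: x ahead of the robot, y to its left, z up, the work surface at z = 0. Lengths are in m, angles in rad, forces in N, time in s.
With the tool pointing down it reaches from about 0.35 to 0.925 m from the base axis. Payload 6.4 kg.
Tool frame: the origin (TCP) lies at the very end of the fingers, on their centre line; the grasp point (between the pads) lies arm.pinch_z behind it (arm.pinch_z is the distance from the TCP to the grasp point, in m); z points along the fingers, y is the direction in which the jaws open and shut (so a half turn about z gives the same grasp; the last joint's range is limited). The gripper opens to 85 mm and grips with 20 to 120 N. Pads are 22 mm wide; open, the fingers measure 114 mm over their backs; the gripper's body (76 mm by 85 mm) begins 54 mm behind the grasp point. The pads swing forward as they close: fully open they stand 13 mm farther back than shut.
Start: joints at [0.997, 0.245, 1.558, -0, 1.339, -0.174], TCP at [0.253, 0.599, 0.231] pointing down, gripper open.
Joint ranges: [-3.13, 3.13], [-1.02, 2.26], [0.13, 2.54], [-0.95, 4.09], [0.21, 2.88], [-2.74, 2.74]. Speed limits (rad/s): [2.57, 2.57, 3.14, 3.14, 3.14, 3.14].

### API

Orientations are given as a 3x3 rotation matrix whose columns are the frame's x, y, z axes.
In Python, from station import arm gives the robot as it stands.
- The arm moves only by the tool step_arm, never from a script. Its argument "plan" is a list of rows, each a list of 5 numbers: the shift along the tool's x, y, z in cm, then the turn about the tool's z in degrees, then the finger opening in cm, from 0 to 8.54. A call has exactly 10 rows; each row is the pose to reach, as a shift and turn from the pose measured when the call began, along the tool's axes at that moment; what a row does not reach only later rows make up. A row lasts 1/8 s, in which the tool goes at most 62.5 mm and 10.7 degrees, less where a joint would pass 70% of its speed; a pose out of reach is approached as far as the arm can. A call with a gripper value outside its range is refused whole. The fingers move at their own pace and stop on an object; "grip_force" is the grip in N (left out, the last holds). Time passes only in rows, so rows that repeat a pose let the fingers close, or fill a call up. It gives the time, the measured TCP pose, the force and the opening at its end, in the units of the state.
- arm.get_obs(): the state, without advancing time (a new reading comes with each control period).
- arm.snapshot(name): name is "side" or "top"; returns a dict with "frame" (400x640x3 uint8, red, green, blue), "range_z" (400x640 float32, m along the optical axis (not along the pixel's ray), 0 where there is no reading), "K" (3x3 intrinsics, pixels), "world_to_cam" (4x4, takes a point from world to camera coordinates). Camera axes: x right, y up, looking along -z (the intrinsics and any distortion apply to the point x, -y, -z); pixel columns grow to the right and rows downward; lengths in m; the calibration is good to about 2 mm. A picture is of the moment at which its call begins.
- arm.sign_off(): hands the job in, once; it reports no verdict.
Trained networks look in the newest picture that a camera, given by its name, has taken for a name from the list of things; names that differ only in an ending like _2 or _b are one class to them, and where a whole thing is asked for, a point or a joint stands for the part that bears it (a point fixed in the world has none). Each returns a list of dicts, best first, with "p" (0 to 1); they miss things now and then, are a little off and sometimes report something else, mostly with a low value. They report only what shows in the picture. A call takes as long as a camera call.
- arm.recognise(camera, target): "pixel" ([column, row] in pixels, amid what is visible of it).
The state is a dict: "clock": time; "joints": joint angles; "dq": joint speeds; "joint_efforts": joint torques, N m; "eef_pos": TCP position; "tcp_rot": TCP orientation; "contact_force": force on the tool from outside, world axes, zero at the start; "moment": the same for the moment, N m; "width": finger opening in m.
Only numpy, scipy, OpenCV 4.12 (cv2) and the standard library are available. Lean on these libraries where they do the work, as an engineer would, in place of code of your own. Each camera call takes 0.05 s, during which the arm holds its last target. There are 200 camera calls.

### The job

I need the small red-capped spice jar from the pull-out wire basket weighed, but the two glass bottles stand in the basket's way. Stand both bottles upright on the serving board, pull the basket out, and stand the jar in the middle of the kitchen scale's black plate, leaving the wider cream-lidded jar in the basket. Then slide the basket fully shut and stand each bottle back in the coaster it came from.

Things in the scene. Friction and masses are not known exactly. Their poses are not given: they have to be found in the camera images.
- wire_rack: Fixed chrome wire rack, 150 (x) x 194 (y) x 155 high, open front at its -x side; its wire shelf on top begins at x = -0.058. Origin: centre of its foot, on the worktop. In it runs a wire basket (see the joint) with its floor 26 above the worktop and rim at 70. Basket handle: 7 mm bar along y, 82 long; its middle lies at rack (-0.115 - joint, 0, 0.115); 41 mm free between bar and basket.
- rack_basket (a joint): How far the basket is pulled out of the rack along rack -x, m: 0 shut, 0.115 the stop. Slides stiffly with about 1.5 N and stays where left. Outside 143 x 175 mm; the two jars ride in it side by side. Underside 22 mm up, so it clears the coasters but not the bottles.
- syrup_bottle: Glass syrup bottle, pale blue label, gold cap: the taller and wider one, 75 dia x 275 high, 0.3 to 0.6 kg. Origin: centre of its base, z up the bottle. Gold cap, a cylinder 30 dia, from 247 to 275 up: grip there from above. Starts upright in the large coaster, in front of the rack.
- pink_bottle: Small glass cordial bottle, pink label, white cap: 60 dia x 236 high, 0.3 kg. Origin: centre of its base, z up the bottle. White cap, a cylinder 30 dia, from 208 to 236 up: grip there from above. Starts upright in the small coaster, in front of the rack.
- coaster_large: Fixed turned wooden coaster, the larger: 98 mm over all, flat floor 5 mm above the worktop, lip 11 high, inside 89 wide. It belongs to the syrup bottle. Origin: its centre, on the worktop.
- coaster_small: Fixed turned wooden coaster, the smaller: 83 mm over all, flat floor 5 mm above the worktop, lip 11 high, inside 74 wide. It belongs to the pink bottle. Origin: its centre, on the worktop.
- red_cap_jar: The spice jar to fetch: slim, 45 dia x 106 high, 0.09 to 0.16 kg, red cap 45 dia from 85 to 106 up. Origin: centre of its base, z up. Stands in the basket, left or right half, about 31 mm in front of the rack's origin when shut; out of reach under the wires until the basket is out.
- cream_lid_jar: The jar that stays: wider, 61 dia x 100 high, cream lid 56 dia from 84 to 100 up. Origin: centre of its base. Stands in the other half of the basket, some 90 mm from the red-capped jar, and rides out and in with it.
- kitchen_scale: Fixed kitchen scale, 134 (x) x 106 (y) x 32 high. Origin: centre of its foot, on the worktop. Its black weighing plate, 88 x 96, has its middle at scale (0.020, 0) and its top at 0.032; the display and switch are at the -x end.
- serving_board: Fixed flat wooden serving board, 200 (x) x 140 (y) x 14 thick, a small dark hanging hole near its -x end. Origin: centre of its underside. The side area: both bottles stand on it for the time being, anywhere well inside its edges (their bases on the wood all round).

How it is judged:
By the outcome, as a careful person would: the job done as asked, in the order asked, and still so for the second after the job is handed in, with the robot touching nothing.
It also fails if it takes over 128 s, if anything falls off the work surface, if the arm or the gripper's body presses on something with over 40 N, if the wrist force passes 120 N, or if a joint passes its speed limit or range.

## Working session

There is one attempt and no reset: what is moved stays moved. The work goes in short steps, Python scripts to look and compute and a tool call to move; the robot and the scene stay as the last step left them, time stands still between calls to the robot, and variables do not carry over. Pictures are saved under pics/ and viewed, about 12 in all and at most 16, crops included, and the job is handed in when it is done.

Besides the shell and the picture viewer there is one more tool, called after "Call:" as name([rows], argument=value, ...), one row to a line, values as JSON. step_arm: Moves the arm, as the interface text tells. Its arguments: {"type":"object","properties":{"plan":{"type":"array"},"grip_force":{"type":"number"}},"required":["plan"]}

```bash
ls; mkdir -p pics
cat > h.py <<'E'
import numpy as np, cv2
from station import arm
def snap(c,name=None):
    s=arm.snapshot(c)
    if name: cv2.imwrite(f'pics/{name}.png',s['frame'][:,:,::-1])
    return s
def cloud(s):
    z=s['range_z']; K=s['K']; v,u=np.mgrid[:z.shape[0],:z.shape[1]]
    p=np.stack([(u-K[0,2])/K[0,0]*z,-(v-K[1,2])/K[1,1]*z,-z,np.ones_like(z)],-1)
    w=p@np.linalg.inv(s['world_to_cam']).T
    w=w[...,:3]; w[z<=0]=np.nan
    return w
E
python3 - <<'E'
from h import *
o=arm.get_obs()
for k in o: print(k,np.round(o[k],3))
print(arm.pinch_z,[a for a in dir(arm) if a[0]!='_'])
for c in('side','top'):
    s=snap(c,c+'0');w=cloud(s); print(c,s['K'],[k for k in s], 'campos',np.linalg.inv(s['world_to_cam'])[:3,3])
    for n in 'wire_rack rack_basket syrup_bottle pink_bottle coaster_large coaster_small red_cap_jar cream_lid_jar kitchen_scale serving_board'.split():
        for r in arm.recognise(c,n)[:2]:
            u,v=np.round(r['pixel']).astype(int); print(n,round(r['p'],2),u,v,np.round(w[v,u],3))
E
```

```text
pics
clock 0.0
joints [ 0.997  0.246  1.559  0.     1.339 -0.174]
dq [ 0.001  0.     0.     0.001  0.    -0.   ]
joint_efforts [ 0.0000e+00 -4.2953e+01 -3.2611e+01 -0.0000e+00  6.0000e-03 -0.0000e+00]
eef_pos [0.253 0.598 0.23 ]
tcp_rot [[-0.921  0.389 -0.001]
 [ 0.389  0.921 -0.002]
 [ 0.    -0.002 -1.   ]]
contact_force [-0.075 -0.161  0.175]
moment [-0.017 -0.     0.065]
width 0.085
0.0187 ['IKError', 'get_obs', 'pinch_z', 'recognise', 'sign_off', 'snapshot']
side [[485.38265697   0.         311.73911973]
 [  0.         485.38265697 200.60172655]
 [  0.           0.           1.        ]] ['frame', 'range_z', 'K', 'world_to_cam'] campos [0.96554304 0.30354422 0.84950846]
wire_rack 0.58 228 263 [0.63  0.085 0.001]
rack_basket 0.77 233 268 [0.638 0.097 0.001]
syrup_bottle 0.87 238 160 [0.504 0.094 0.164]
pink_bottle 0.74 290 183 [0.535 0.192 0.164]
pink_bottle 0.68 205 249 [0.663 0.074 0.129]
coaster_large 0.63 263 196 [0.482 0.12  0.014]
coaster_small 0.88 299 228 [0.536 0.204 0.006]
red_cap_jar 0.58 205 249 [0.663 0.074 0.129]
cream_lid_jar 0.92 248 264 [0.675 0.149 0.125]
kitchen
[... 286 characters left out ...]
', 'K', 'world_to_cam'] campos [0.41870121 0.16780726 1.02188994]
wire_rack 0.73 386 136 [0.635 0.073 0.132]
wire_rack 0.62 372 110 [0.681 0.103 0.156]
rack_basket 0.96 372 150 [0.634 0.091 0.003]
rack_basket 0.38 274 279 [0.342 0.303 0.03 ]
syrup_bottle 0.8 376 218 [0.466 0.101 0.234]
syrup_bottle 0.3 255 218 [0.475 0.351 0.015]
pink_bottle 0.9 329 198 [0.499 0.182 0.242]
coaster_large 0.79 360 234 [0.443 0.116 0.005]
coaster_small 0.65 326 217 [0.48  0.193 0.006]
coaster_small 0.17 361 235 [0.441 0.114 0.004]
red_cap_jar 0.65 385 138 [0.626 0.078 0.156]
red_cap_jar 0.24 361 148 [0.639 0.116 0.   ]
cream_lid_jar 0.78 344 126 [0.649 0.157 0.154]
serving_board 0.93 250 217 [0.477 0.364 0.011]
```

View pics/top0.png

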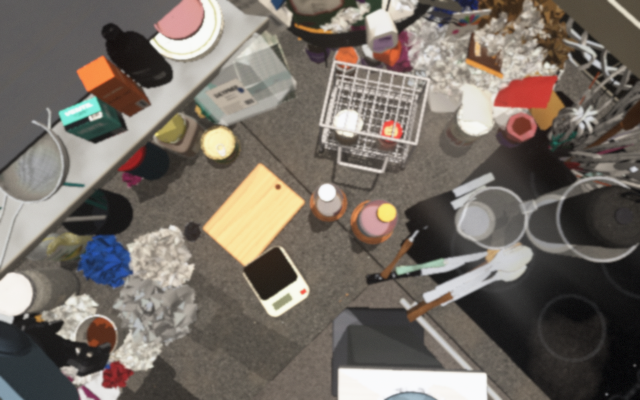

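View pics/side0.png

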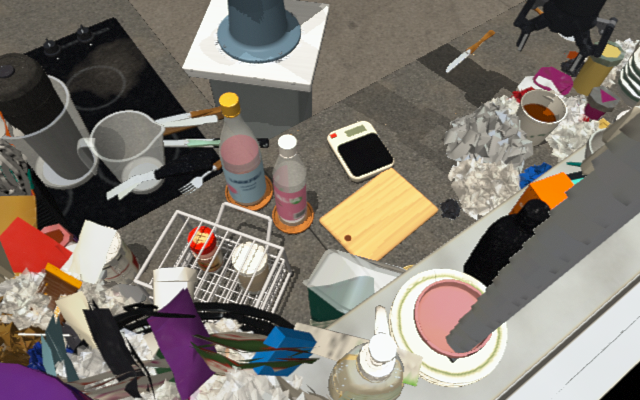

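```bash
cat >> h.py <<'E'
def ray(s,uv,z):
    "pixels -> world points on plane z"
    K=s['K'];T=np.linalg.inv(s['world_to_cam']);uv=np.atleast_2d(uv).astype(float)
    d=np.c_[(uv[:,0]-K[0,2])/K[0,0],-(uv[:,1]-K[1,2])/K[1,1],-np.ones(len(uv))]@T[:3,:3].T
    c=T[:3,3]; return c+d*((z-c[2])/d[:,2])[:,None]
def near(w,c,r,z0,z1):
    return (np.hypot(w[...,0]-c[0],w[...,1]-c[1])<r)&(w[...,2]>z0)&(w[...,2]<z1)
def rect(xy):
    (c,sz,a)=cv2.minAreaRect(np.float32(xy[:,:2]*1000)); return np.round(c,1),np.round(sz,1),round(a,1)
E
cat > m1.py <<'E'
from h import *
for c in('top','side'):
    s=snap(c);w=cloud(s);f=s['frame'].astype(int);R,G,B=f[...,0],f[...,1],f[...,2]
    print(c,'worktop z',np.nanmedian(w[near(w,(.4,.2),.05,-.02,.02)][:,2]))
    for n,xy,h in(('syrup',(.455,.09),.275),('pink',(.495,.18),.236)):
        m=near(w,xy,.07,h-.03,h+.01)
        t=near(w,xy,.07,h-.006,h+.006); v,u=np.nonzero(t)
        p=ray(s,np.c_[u,v],h); print(n,m.sum(),t.sum(),'cap top rect',cv2.minEnclosingCircle(np.float32(p[:,:2]*1000)),p.mean(0).round(4), 'cloud mean',w[t].mean(0).round(4))
    m=near(w,(.475,.355),.14,.006,.022)&(R-B>40); v,u=np.nonzero(m); p=ray(s,np.c_[u,v],.014); print('board',m.sum(),rect(p))
    m=near(w,(.34,.3),.09,.02,.045); v,u=np.nonzero(m); p=ray(s,np.c_[u,v],.032); print('scale',m.sum(),rect(p))
    m2=m&(f.sum(2)<150); m2=cv2.morphologyEx(m2.astype(np.uint8),cv2.MORPH_OPEN,np.ones((5,5))); v,u=np.nonzero(m2); p=ray(s,np.c_[u,v],.032); print('plate',len(v),rect(p))
    m=near(w,(.69,.1),.14,.145,.163); v,u=np.nonzero(m); p=ray(s,np.c_[u,v],.155); print('racktop',m.sum(),rect(p),rect(w[m]))
    m=near(w,(.58,.1),.06,.105,.125)&(w[...,0]<.63); v,u=np.nonzero(m); print('handle',m.sum(),rect(w[m]) if m.sum() else 0, u.min() if len(u) else 0)
    for n,xy in(('red',(.66,.07)),('cream',(.675,.14))):
        m=near(w,xy,.06,.11,.14); 
        m&= (R-G>80) if n=='red' else (f.min(2)>190)
        print(n,m.sum(),np.nanmean(w[m],0).round(3))
    im=s['frame'][60:260,240:440] if c=='top' else s['frame'][80:320,120:420]
    cv2.imwrite(f'pics/crop_{c}.png',cv2.resize(im,None,fx=2.5 if c=='side' else 3,fy=2.5 if c=='side' else 3,interpolation=cv2.INTER_CUBIC)[:,:,::-1])
E
python3 m1.py
```

```text
top worktop z 0.0007046533209296157
syrup 298 168 cap top rect ((472.576171875, 88.15957641601562), 15.492362022399902) [0.4713 0.0885 0.275 ] cloud mean [0.471  0.089  0.2796]
pink 251 123 cap top rect ((509.1025390625, 187.2730255126953), 15.065911293029785) [0.5089 0.1867 0.236 ] cloud mean [0.5083 0.1866 0.2407]
board 5428 (array([476.5, 336.2]), array([176.5, 216.6]), 50.0)
scale 2880 (array([338.5, 299.7]), array([131.9, 104.9]), 34.7)
plate 1452 (array([354.3, 311.8]), array([80., 88.]), 34.7)
racktop 1895 (array([724.5,  93.9]), array([193.4, 196.3]), 78.8) (array([723.4,  94.2]), array([194.1, 190.9]), 78.9)
handle 183 (array([602.1, 110.3]), array([89.6, 66.2]), 78.3) 342
red 143 [0.65  0.062 0.133]
cream 455 [0.666 0.15  0.125]
side worktop z 0.0005053141120610616
syrup 481 223 cap top rect ((472.3738708496094, 84.67964172363281), 20.02130126953125) [0.4736 0.0862 0.275 ] cloud mean [0.4762 0.0874 0.278 ]
pink 447 217 cap top rect ((508.5900573730469, 184.28094482421875), 19.058609008789062) [0.51   0.1846 0.236 ] cloud mean [0.5123 0.1852 0.239 ]
board 6132 (array([465.7, 322. ]), array([211.1, 212.3]), 50.2)
scale 2511 (array([344.2, 297.7]), array([134.3, 105. ]), 34.6)
plate 1423 (array([354.7, 310.2]), array([84.8, 93.3]), 35.0)
racktop 1926 (array([697.5,  97.5]), array([195.1, 136.3]), 78.9) (array([695.9,  96.4]), array([194.8, 136.8]), 79.0)
handle 221 (array([574.1, 115.3]), array([89.2, 15.5]), 86.6) 219
red 367 [0.649 0.065 0.13 ]
cream 671 [0.664 0.147 0.125]
```

View pics/crop_top.png

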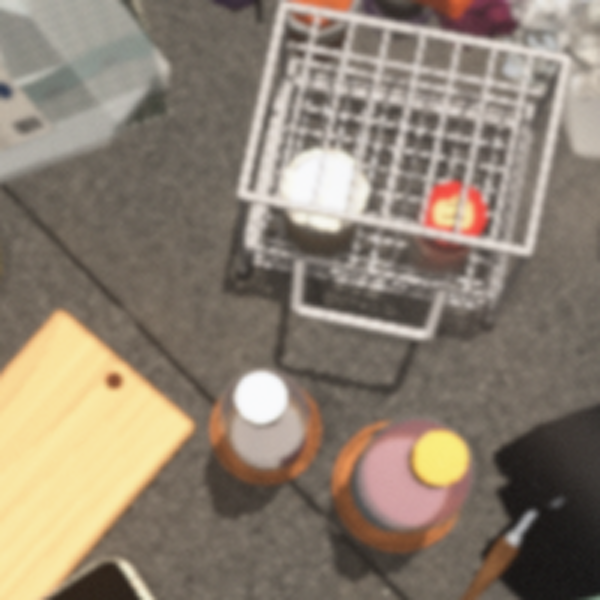

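```bash
cat >> h.py <<'E'
def rel(start,target):
    "start/target=(x,y,z,psi_deg of tool y axis), tool down; start None=measured -> shift cm in tool axes + turn"
    if start is None:
        o=arm.get_obs();R=np.array(o['tcp_rot']);p=np.array(o['eef_pos'])
        psi=np.degrees(np.arctan2(R[1,1],R[0,1]))
    else:
        p=np.array(start[:3]);psi=start[3];a=np.radians(psi);y=np.array([np.cos(a),np.sin(a),0]);z=np.array([0,0,-1.]);R=np.c_[np.cross(y,z),y,z]
    d=R.T@(np.array(target[:3])-p)*100
    return np.r_[d,(psi-target[3]+180)%360-180].round(2)
E
python3 - <<'E'
from h import *
s=snap('top');w=cloud(s);f=s['frame'].astype(int)
m=(near(w,(.475,.34),.16,.004,.024)&(f[...,0]-f[...,2]>40)).astype(np.uint8)
m=cv2.morphologyEx(m,cv2.MORPH_OPEN,np.ones((3,3)))
n,l,st,c=cv2.connectedComponentsWithStats(m);i=1+st[1:,4].argmax()
v,u=np.nonzero(l==i);p=ray(s,np.c_[u,v],.014);print('board',len(v),rect(p))
print('hole',ray(s,[278,187],.014))
print(rel(None,(.472,.0875,.31,-11.2)), rel((.472,.0875,.31,-11.2),(.472,.0875,.246,-11.2)))
E
```

```text
board 5379 (array([482.1, 355.8]), array([140.8, 200.4]), 49.6)
hole [[0.54545248 0.30160233 0.014     ]]
[-40.07 -38.57  -7.87  78.29] [0.  0.  6.4 0. ]
```

Run:
```python
from h import *
print(rel(None,(.509,.186,.275,-11.2)))
```

```text
[-39.65 -28.06  -4.37  78.29]
```

Call:
step_arm([
  [0,0,-4.4,0,8.5],
  [-4,-3,-4.4,8,8.5],
  [-8.5,-6,-4.4,17,8.5],
  [-13.5,-9.5,-4.4,26,8.5],
  [-18.5,-13,-4.4,35,8.5],
  [-23.5,-16.6,-4.4,44,8.5],
  [-28.5,-20.1,-4.4,53,8.5],
  [-33,-23.3,-4.4,62,8.5],
  [-37,-26.2,-4.4,71,8.5],
  [-39.65,-28.05,-4.4,78.3,8.5],
], grip_force=40)

```text
clock: 2.5
eef_pos: [0.51, 0.184, 0.2755]
tcp_rot: [[0.2, 0.98, 0.0], [0.98, -0.2, -0.0], [0.0, 0.0, -1.0]]
contact_force: [1.0, -0.1, -0.1]
width: 0.0847
```

Run:
```python
from h import *
o=arm.get_obs();print(o['eef_pos'],o['joints'])
print(rel(None,(.509,.186,.208,-11.2)))
```

```text
[0.50999462 0.18403101 0.27547184] [ 1.37159376e-01 -4.44116901e-02  1.78837225e+00 -1.14891401e-04
  1.39716664e+00  3.39000498e-01]
[ 0.17 -0.14  6.75 -0.36]
```

Call:
step_arm([
  [0.2,-0.1,2,0,8.5],
  [0.2,-0.1,4,0,8.5],
  [0.2,-0.1,5.7,0,8.5],
  [0.2,-0.1,6.7,0,8.5],
  [0.2,-0.1,6.7,0,5],
  [0.2,-0.1,6.7,0,2.5],
  [0.2,-0.1,6.7,0,2],
  [0.2,-0.1,6.7,0,2],
  [0.2,-0.1,6.7,0,2],
  [0.2,-0.1,6.7,0,2],
], grip_force=50)

```text
clock: 3.75
eef_pos: [0.51, 0.1863, 0.2095]
tcp_rot: [[0.2, 0.98, 0.002], [0.98, -0.2, 0.0], [0.001, 0.002, -1.0]]
contact_force: [-0.8, 0.4, 5.7]
width: 0.0285
```

Run:
```python
from h import *
o=arm.get_obs();print(o['eef_pos'],o['width'],o['contact_force'],o['clock'])
s=snap('side','a1');cv2.imwrite('pics/a1.png',cv2.resize(s['frame'][40:300,150:450],None,fx=2,fy=2)[:,:,::-1])
print(rel(None,(.440,.3916,.261,-11.2)))
```

```text
[0.50996286 0.18630671 0.20952124] 0.02845351184531278 [-0.75892596  0.42337908  5.70989047] 3.75
[ 18.71 -10.96  -5.16  -0.37]
```

View pics/a1.png

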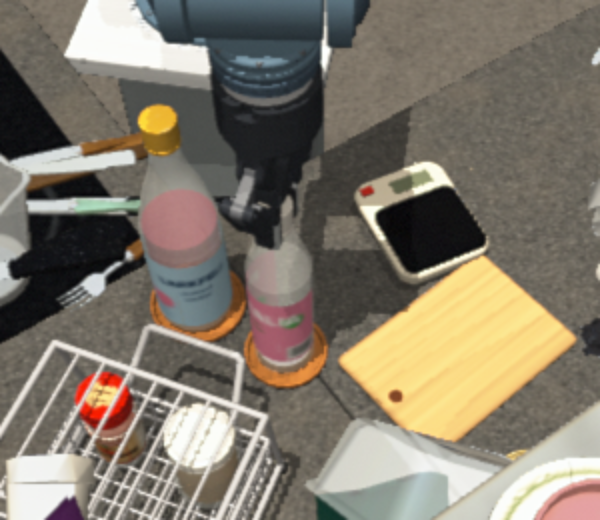

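Call:
step_arm([
  [0,0,-0.5,0,2],
  [0,0,-1.5,0,2],
  [0,0,-3,0,2],
  [1,-0.6,-4.5,0,2],
  [3,-1.75,-5,0,2],
  [5.5,-3.2,-5,0,2],
  [8.5,-5,-5,0,2],
  [11.5,-6.7,-5,0,2],
  [14,-8.2,-5,0,2],
  [16,-9.4,-5,0,2],
])

```text
clock: 5.05
eef_pos: [0.449, 0.3637, 0.2605]
tcp_rot: [[0.199, 0.98, 0.003], [0.98, -0.199, 0.001], [0.002, 0.002, -1.0]]
contact_force: [0.3, 0.1, -3.4]
width: 0.0284
```

Run:
```python
from h import *
o=arm.get_obs();print(o['eef_pos'],o['width'],o['contact_force'],o['moment'])
print(rel(None,(.440,.3916,.2195,-11.2)))
```

```text
[0.44899823 0.36370868 0.260496  ] 0.028402785470149933 [ 0.30757764  0.13868947 -3.37390887] [ 0.08434218 -0.00883008 -0.054096  ]
[ 2.55 -1.45  4.1  -0.3 ]
```

Call:
step_arm([
  [1.2,-0.7,0,0,2],
  [2.2,-1.2,0.2,0,2],
  [2.55,-1.45,0.8,0,2],
  [2.55,-1.45,1.6,0,2],
  [2.55,-1.45,2.5,0,2],
  [2.55,-1.45,3.2,0,2],
  [2.55,-1.45,3.6,0,2],
  [2.55,-1.45,3.9,0,2],
  [2.55,-1.45,4.1,0,2],
  [2.55,-1.45,4.1,0,2],
])

```text
clock: 6.3
eef_pos: [0.44, 0.3917, 0.2195]
tcp_rot: [[0.199, 0.98, 0.003], [0.98, -0.199, 0.001], [0.002, 0.002, -1.0]]
contact_force: [0.4, 0.0, -3.0]
width: 0.0282
```

Call:
step_arm([
  [0,0,0.1,0,2],
  [0,0,0.15,0,2],
  [0,0,0.15,0,2.9],
  [0,0,0.15,0,3.3],
  [0,0,0.15,0,4.5],
  [0,0,0.15,0,6],
  [0,0,0.1,0,7],
  [0,0,-1.5,0,7.5],
  [0,0,-4.5,0,7.5],
  [0,0,-9,0,7.5],
])

```text
clock: 7.55
eef_pos: [0.4393, 0.3912, 0.3103]
tcp_rot: [[0.199, 0.98, 0.001], [0.98, -0.199, 0.0], [0.0, 0.001, -1.0]]
contact_force: [1.2, 0.6, 0.3]
width: 0.0749
```

Run:
```python
from h import *
o=arm.get_obs();print(o['eef_pos'],o['width'],o['contact_force'])
s=snap('top');w=cloud(s);t=near(w,(.44,.39),.05,.235,.262);print(w[t].mean(0) if t.sum() else 0,t.sum())
print(rel(None,(.4725,.0875,.309,-11.2)))
```

```text
[0.43925988 0.39124801 0.31030491] 0.0749356243696949 [1.24458909 0.55466437 0.34449314]
[0.43953786 0.39082709 0.24991539] 264
[-29.33   9.07   0.84  -0.29]
```

Call:
step_arm([
  [-1.5,0.5,0,0,8.5],
  [-4.5,1.4,0,0,8.5],
  [-9,2.8,0,0,8.5],
  [-13.5,4.2,0,0,8.5],
  [-18,5.6,0,0,8.5],
  [-22,6.8,0,0,8.5],
  [-26,8,0,0,8.5],
  [-28.5,8.8,0,0,8.5],
  [-29.3,9.05,0,0,8.5],
  [-29.3,9.05,0,0,8.5],
])

```text
clock: 8.85
eef_pos: [0.4719, 0.0876, 0.3171]
tcp_rot: [[0.2, 0.98, 0.012], [0.98, -0.2, 0.007], [0.01, 0.01, -1.0]]
contact_force: [-0.2, -0.1, 0.3]
width: 0.0851
```

Run:
```python
from h import *
o=arm.get_obs();print(o['eef_pos'],o['width'],o['contact_force'])
print(rel(None,(.4725,.087,.247,-11.2)))
```

```text
[0.47192028 0.08756247 0.31710316] 0.08506276450806291 [-0.23519976 -0.06781295  0.33554371]
[-0.11 -0.    7.01 -0.34]
```

Call:
step_arm([
  [-0.05,0,0,0,8.5],
  [0,0,2,0,8.5],
  [0,0,4,0,8.5],
  [0,0,6,0,8.5],
  [0,0,7,0,8.5],
  [0,0,7,0,4],
  [0,0,7,0,2],
  [0,0,7,0,2],
  [0,0,7,0,2],
  [0,0,7,0,2],
], grip_force=70)

```text
clock: 10.1
eef_pos: [0.4734, 0.088, 0.2483]
tcp_rot: [[0.2, 0.98, 0.014], [0.98, -0.2, 0.007], [0.01, 0.012, -1.0]]
contact_force: [-0.0, 0.6, 5.7]
width: 0.0291
```

Run:
```python
from h import *
o=arm.get_obs();print(o['eef_pos'],o['tcp_rot'],o['width'],o['contact_force'])
print(rel(None,(.5087,.3333,.295,-11.2)))
```

```text
[0.47342425 0.08801944 0.24831231] [[ 0.20005921  0.97968132  0.01417113]
 [ 0.97973361 -0.20017444  0.00722864]
 [ 0.00991846  0.01243777 -0.99987345]] 0.029094009405802913 [-5.49611711e-03  5.65696270e-01  5.66264353e+00]
[24.78 -1.4  -4.44 -0.35]
```

Call:
step_arm([
  [0,0,-0.5,0,2],
  [0,0,-1.5,0,2],
  [0,0,-3,0,2],
  [1.5,0,-4.5,0,2],
  [4.5,-0.2,-4.8,0,2],
  [8.5,-0.5,-4.8,0,2],
  [13,-0.7,-4.8,0,2],
  [17.5,-1,-4.8,0,2],
  [21,-1.2,-4.7,0,2],
  [23.5,-1.35,-4.6,0,2],
])

```text
clock: 11.35
eef_pos: [0.5064, 0.3234, 0.2972]
tcp_rot: [[0.198, 0.98, 0.015], [0.98, -0.199, 0.008], [0.011, 0.013, -1.0]]
contact_force: [0.5, -0.9, -3.2]
width: 0.0291
```

Run:
```python
from h import *
o=arm.get_obs();print(o['eef_pos'],o['tcp_rot'],o['width'],o['contact_force'])
print(rel(None,(.5087,.3333,.2583,-11.2)))
```

```text
[0.50640994 0.32337933 0.29722494] [[ 0.19837141  0.98001722  0.01466411]
 [ 0.98006857 -0.19850066  0.00794324]
 [ 0.01069535  0.01279613 -0.99986092]] 0.02914626257282926 [ 0.46061029 -0.90761804 -3.19581617]
[ 0.98 -0.02  3.9  -0.25]
```

Call:
step_arm([
  [0.5,0,0.3,0,2],
  [0.95,0,1,0,2],
  [1,0,2,0,2],
  [1,0,3,0,2],
  [1,0,3.5,0,2],
  [1,0,3.8,0,2],
  [1,0,3.95,0,2],
  [1,0,4,0,2],
  [1,0,4,0,2],
  [1,0,4,0,2],
])

```text
clock: 12.6
eef_pos: [0.509, 0.3336, 0.2576]
tcp_rot: [[0.198, 0.98, 0.015], [0.98, -0.198, 0.008], [0.011, 0.013, -1.0]]
contact_force: [-0.0, -0.6, -3.4]
width: 0.029
```

Call:
step_arm([
  [0,0,0.07,0,2],
  [0,0,0.12,0,2],
  [0,0,0.12,0,2.9],
  [0,0,0.12,0,3.3],
  [0,0,0.1,0,4.5],
  [0,0,0.1,0,6],
  [0,0,0,0,7],
  [0,0,-1.5,0,7.5],
  [0,0,-4,0,7.5],
  [0,0,-7,0,7.5],
])

```text
clock: 13.85
eef_pos: [0.5079, 0.3329, 0.3291]
tcp_rot: [[0.198, 0.98, 0.015], [0.98, -0.198, 0.008], [0.011, 0.013, -1.0]]
contact_force: [-0.2, -1.0, 1.1]
width: 0.0751
```

Run:
```python
from h import *
o=arm.get_obs();print(o['eef_pos'],o['contact_force'])
# move clear toward handle first, high
print(rel(None,(.5745,.119,.30,-11.2)))
```

```text
[0.50791623 0.33294775 0.32908386] [-0.23670561 -1.04962942  1.05122373]
[-19.68  10.73   2.83  -0.25]
```

Call:
step_arm([
  [-1,0.5,0,0,7.5],
  [-3.5,1.9,0,0,6],
  [-7,3.8,0,0,5],
  [-11,6,0,0,4],
  [-14.5,7.9,0.5,0,4],
  [-17.5,9.5,1.5,0,4],
  [-19.3,10.5,3,0,4],
  [-19.7,10.7,5,0,4],
  [-19.7,10.7,7.5,0,4],
  [-19.7,10.7,10,0,4],
])

```text
clock: 15.1
eef_pos: [0.5744, 0.1204, 0.2261]
tcp_rot: [[0.197, 0.98, 0.014], [0.98, -0.197, 0.008], [0.011, 0.012, -1.0]]
contact_force: [0.4, 0.4, -0.5]
width: 0.0398
```

```bash
cat > m2.py <<'E'
from h import *
o=arm.get_obs();print(o['eef_pos'],o['tcp_rot'],o['width'],o['contact_force'])
for c in('top','side'):
    s=snap(c);w=cloud(s);f=s['frame'].astype(int)
    if c=='top':
        cv2.imwrite('pics/b1.png',cv2.resize(s['frame'][60:310,220:470],None,fx=2.4,fy=2.4,interpolation=cv2.INTER_CUBIC)[:,:,::-1])
    for n,xy,h in(('syrup',(.509,.333),.289),('pink',(.44,.391),.25)):
        t=near(w,xy,.03,h-.01,h+.012);print(c,n,t.sum(),w[t].mean(0).round(4))
    for n,xy,D in(('CL',(.465,.09),98),('CS',(.505,.186),83)):
        m=near(w,xy,.075,-.01,.025)&(f[...,0]-f[...,2]>35)
        v,u=np.nonzero(m)
        if len(v)>20:
            p=ray(s,np.c_[u,v],.011);print(c,n,m.sum(),cv2.minEnclosingCircle(np.float32(p[:,:2]*1000)),rect(p),p.mean(0).round(4))
E
python3 m2.py
```

```text
[0.57441688 0.12037104 0.22610754] [[ 0.19721068  0.98026717  0.01357267]
 [ 0.98029932 -0.19733481  0.00849761]
 [ 0.01100829  0.01162946 -0.99987178]] 0.03979467084633539 [ 0.39931959  0.38814121 -0.50608872]
top syrup 284 [0.5092 0.3329 0.2896]
top pink 250 [0.4396 0.3914 0.2504]
top CS 811 ((512.8698120117188, 213.89930725097656), 50.520565032958984) (array([512. , 221.2]), array([83.2, 78.6]), 0.9) [0.5124 0.2098 0.011 ]
side syrup 346 [0.5124 0.331  0.2882]
side pink 281 [0.4423 0.3892 0.2493]
side CL 1468 ((475.0421447753906, 101.74236297607422), 63.16840744018555) (array([469. , 103.2]), array([124.2,  90.6]), 78.0) [0.4718 0.0951 0.011 ]
side CS 1553 ((504.68292236328125, 186.63023376464844), 75.03968048095703) (array([511.4, 185.3]), array([148.3,  84.9]), 74.9) [0.5092 0.1854 0.011 ]
```

View pics/b1.png

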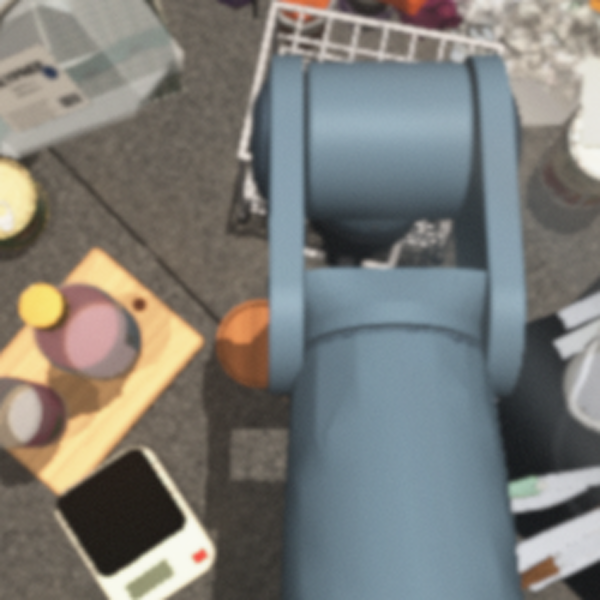

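Run:
```python
from h import *
print(rel(None,(.575,.1205,.097,-11.2)))
```

```text
[-0.06  0.18 12.65 -0.18]
```

Call:
step_arm([
  [0,0,2.5,0,4],
  [-0.05,0.1,6,0,4],
  [-0.05,0.15,9,0,4],
  [-0.05,0.2,11.2,0,4],
  [-0.05,0.2,12.6,0,4],
  [-0.05,0.2,12.6,0,2],
  [-0.05,0.2,12.6,0,0.5],
  [-0.05,0.2,12.6,0,0.3],
  [-0.05,0.2,12.6,0,0.3],
  [-0.05,0.2,12.6,0,0.3],
], grip_force=50)

```text
clock: 16.45
eef_pos: [0.5745, 0.1211, 0.0985]
tcp_rot: [[0.197, 0.98, 0.005], [0.98, -0.197, 0.009], [0.01, 0.003, -1.0]]
contact_force: [-4.7, 2.1, 1.8]
width: 0.0052
```

Run:
```python
from h import *
o=arm.get_obs();print(o['eef_pos'],o['width'],o['contact_force'])
p=o['eef_pos'];a=np.radians(-11.2);d=.117*np.array([np.cos(a),np.sin(a)])
print(rel(None,(p[0]-d[0],p[1]-d[1],p[2],-11.2)))
```

```text
[0.57446115 0.12106207 0.09847754] 0.00522730465695066 [-4.73555553  2.11023163  1.84983276]
[ -0.03 -11.7   -0.04  -0.15]
```

Call:
step_arm([
  [0,-0.2,0,0,0.3],
  [0,-0.6,0,0,0.3],
  [0,-1.1,0,0,0.3],
  [0,-1.7,0,0,0.3],
  [0,-2.4,0,0,0.3],
  [0,-3.1,0,0,0.3],
  [0,-3.9,0,0,0.3],
  [0,-4.7,0,0,0.3],
  [0,-5.5,0,0,0.3],
  [0,-6.3,0,0,0.3],
])

```text
clock: 17.7
eef_pos: [0.5123, 0.1334, 0.0985]
tcp_rot: [[0.197, 0.98, 0.005], [0.98, -0.197, 0.009], [0.01, 0.004, -1.0]]
contact_force: [0.2, -2.7, -2.4]
width: 0.005
```

Call:
step_arm([
  [0,-0.9,0,0,0.3],
  [0,-1.7,0,0,0.3],
  [0,-2.5,0,0,0.3],
  [0,-3.2,0,0,0.3],
  [0,-3.9,0,0,0.3],
  [0,-4.4,0,0,0.3],
  [0,-4.8,0,0,0.3],
  [0,-5.1,0,0,0.3],
  [0,-5.2,0,0,0.3],
  [0,-5.2,0,0,0.3],
])

```text
clock: 18.95
eef_pos: [0.4616, 0.1435, 0.0985]
tcp_rot: [[0.197, 0.98, 0.006], [0.98, -0.197, 0.008], [0.009, 0.004, -1.0]]
contact_force: [0.2, -5.7, -0.0]
width: 0.005
```

Run:
```python
from h import *
o=arm.get_obs();print(o['eef_pos'],o['width'],o['contact_force'],o['moment'])
```

```text
[0.46159841 0.14348832 0.0984563 ] 0.004984370016381705 [ 1.87261346e-01 -5.67672142e+00 -4.45104703e-03] [-0.75347556 -0.22160086  0.02487977]
```

Call:
step_arm([
  [0,0,0,0,1.2],
  [0,0,0,0,2.5],
  [0,0,0,0,3.2],
  [0,0,-0.5,0,3.2],
  [0,0,-2,0,3.2],
  [0,0,-5,0,3.5],
  [0,0,-8,0,4],
  [0,0,-10.5,0,5],
  [0,0,-12,0,6],
  [0,0,-12,0,6],
])

```text
clock: 20.2
eef_pos: [0.4616, 0.1426, 0.22]
tcp_rot: [[0.197, 0.98, 0.009], [0.98, -0.197, 0.009], [0.01, 0.007, -1.0]]
contact_force: [-0.7, -0.9, 0.6]
width: 0.0602
```

```bash
cat > m3.py <<'E'
from h import *
o=arm.get_obs();print(o['eef_pos'],o['width'],o['contact_force'])
for c in('side','top'):
    s=snap(c);w=cloud(s);f=s['frame'].astype(int);R,G=f[...,0],f[...,1]
    m=near(w,(.535,.083),.06,.105,.145)&(R-G>60);v,u=np.nonzero(m)
    t=near(w,(.535,.083),.06,.122,.145)&(R>130);v,u=np.nonzero(t)
    if len(v)>10:
        p=ray(s,np.c_[u,v],.132);print(c,'red',m.sum(),w[m].mean(0).round(4),'top',t.sum(),cv2.minEnclosingCircle(np.float32(p[:,:2]*1000)),np.nanpercentile(w[t][:,2],[10,50,90]).round(4),rect(p))
    m=near(w,(.555,.17),.06,.11,.145)&(f.min(2)>190);print(c,'cream',m.sum(),w[m].mean(0) if m.sum() else 0)
    if c=='side': cv2.imwrite('pics/c1.png',cv2.resize(s['frame'][100:320,150:400],None,fx=2.4,fy=2.4,interpolation=cv2.INTER_CUBIC)[:,:,::-1])
E
python3 m3.py
```

```text
[0.46160952 0.14255417 0.21996835] 0.06021916286530608 [-0.66395981 -0.93416595  0.62022902]
side red 448 [0.538  0.0866 0.1292] top 440 ((538.1843872070312, 103.36373901367188), 42.005897521972656) [0.1305 0.1327 0.1344] (array([533.1, 102.4]), array([46.7, 79.1]), 6.0)
side cream 721 [0.55083212 0.16960749 0.1252685 ]
top cream 350 [0.56108736 0.17223244 0.12546708]
```

View pics/c1.png

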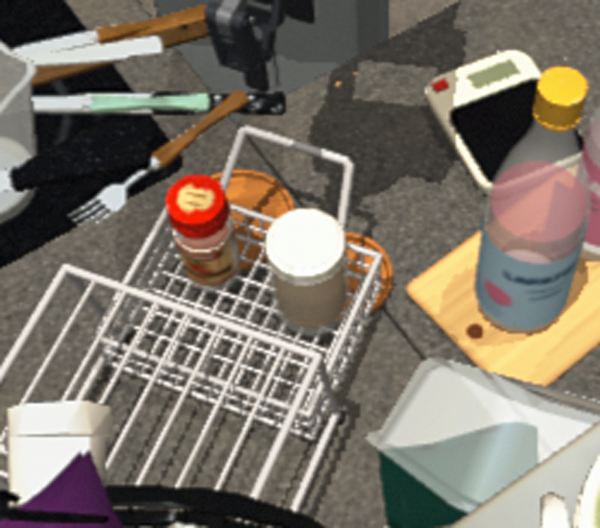

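Run:
```python
from h import *
from scipy.optimize import least_squares
s=snap('side');w=cloud(s);f=s['frame'].astype(int)
m=near(w,(.536,.084),.033,.110,.145)&(f[...,0]-f[...,2]>40)
v,u=np.nonzero(m); t=m&(w[...,2]>.1285)
v2,u2=np.nonzero(t);p=ray(s,np.c_[u2,v2],.132);print(t.sum(),rect(p),cv2.minEnclosingCircle(np.float32(p[:,:2]*1000)),p.mean(0))
q=w[m&(w[...,2]<.127)];r=least_squares(lambda c:np.hypot(q[:,0]-c[0],q[:,1]-c[1])-.0225,[.536,.083],loss='soft_l1',f_scale=.002);print('cyl',len(q),r.x,np.abs(r.fun).mean())
for z in(.20,.106):print(rel(None,(.536,.0835,z,-11.2)))
```

```text
423 (array([533.7,  84.6]), array([44.4, 42.2]), 14.0) ((533.7488403320312, 84.0433349609375), 23.15476417541504) [0.533292   0.08437778 0.132     ]
cyl 125 [0.53153244 0.08359617] 0.0006567520676924083
[-4.3   8.59  1.71 -0.16]
[-4.38  8.57 11.11 -0.16]
```

Run:
```python
from h import *
for z in(.20,.100):print(rel(None,(.5345,.0845,z,-11.2)))
```

```text
[-4.23  8.42  1.71 -0.16]
[-4.32  8.4  11.71 -0.16]
```

Call:
step_arm([
  [-0.8,1.5,0,0,6.4],
  [-2.2,4.2,0,0,6.4],
  [-3.6,7,0.5,0,6.4],
  [-4.2,8.4,2,0,6.4],
  [-4.25,8.4,5,0,6.4],
  [-4.3,8.4,8,0,6.4],
  [-4.3,8.4,10.3,0,6.4],
  [-4.3,8.4,11.4,0,6.4],
  [-4.3,8.4,11.7,0,6.4],
  [-4.3,8.4,11.7,0,6.4],
])

```text
clock: 21.6
eef_pos: [0.5351, 0.0845, 0.1006]
tcp_rot: [[0.197, 0.98, 0.005], [0.98, -0.197, 0.008], [0.009, 0.003, -1.0]]
contact_force: [0.1, -0.5, 0.3]
width: 0.0639
```

Call:
step_arm([
  [0,0,0,0,5.4],
  [0,0,0,0,4.6],
  [0,0,0,0,4],
  [0,0,0,0,3.5],
  [0,0,0,0,3.5],
  [0,0,0,0,3.5],
  [0,0,0,0,3.5],
  [0,0,0,0,3.5],
  [0,0,0,0,3.5],
  [0,0,0,0,3.5],
], grip_force=35)

```text
clock: 22.85
eef_pos: [0.5358, 0.0845, 0.1016]
tcp_rot: [[0.197, 0.98, 0.006], [0.98, -0.197, 0.008], [0.009, 0.005, -1.0]]
contact_force: [-1.7, -0.3, 5.9]
width: 0.0438
```

Run:
```python
from h import *
o=arm.get_obs();p=o['eef_pos'];print(p,o['width'],o['contact_force'])
a=rel(None,(p[0],p[1],p[2]+.10,-11.2));print(a)
s=snap('side');cv2.imwrite('pics/d1.png',cv2.resize(s['frame'][130:300,160:340],None,fx=3,fy=3,interpolation=cv2.INTER_CUBIC)[:,:,::-1])
```

```text
[0.53577641 0.08454704 0.10155854] 0.0438206638830259 [-1.72033451 -0.31359622  5.9060522 ]
[  0.09   0.05 -10.    -0.15]
```

View pics/d1.png

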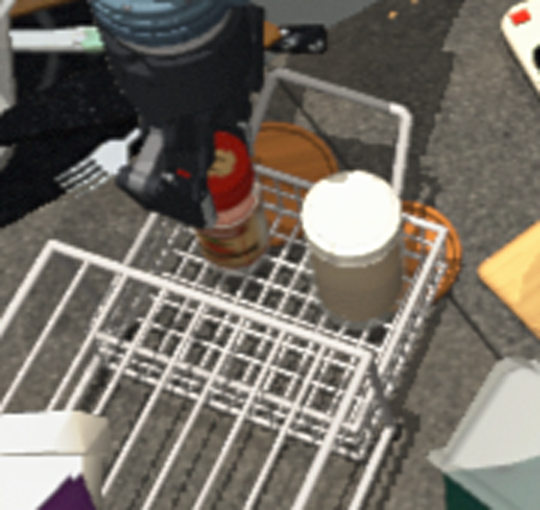

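Call:
step_arm([
  [0,0,-0.5,0,3.5],
  [0,0,-1.5,0,3.5],
  [0,0,-3.5,0,3.5],
  [0.05,0,-6,0,3.5],
  [0.05,0,-8.5,0,3.5],
  [0.1,0,-10,0,3.5],
  [1,-1.2,-10.5,0,3.5],
  [3,-3.5,-10.5,0,3.5],
  [5.5,-6.5,-10.5,0,3.5],
  [8,-9.5,-10.5,0,3.5],
])

```text
clock: 24.15
eef_pos: [0.4556, 0.182, 0.2057]
tcp_rot: [[0.197, 0.98, 0.004], [0.98, -0.197, 0.008], [0.009, 0.002, -1.0]]
contact_force: [0.3, 0.8, -1.8]
width: 0.0435
```

Run:
```python
from h import *
o=arm.get_obs();p=o['eef_pos'];print(p,o['width'],o['contact_force'])
for z in(.18,.1085): print(rel(None,(.3545,.311,z,-11.2)))
```

```text
[0.45556408 0.18198614 0.20568618] 0.04347317181464994 [ 0.27178707  0.80797881 -1.76820926]
[ 10.64 -12.46   2.63  -0.16]
[ 10.57 -12.47   9.78  -0.16]
```

Call:
step_arm([
  [2.2,-2.6,0,0,3.5],
  [4.6,-5.4,0.3,0,3.5],
  [7,-8.2,1,0,3.5],
  [9,-10.6,2,0,3.5],
  [10.2,-12,3.2,0,3.5],
  [10.6,-12.45,5,0,3.5],
  [10.6,-12.45,6.8,0,3.5],
  [10.6,-12.45,8,0,3.5],
  [10.6,-12.45,8.6,0,3.5],
  [10.6,-12.45,8.6,0,3.5],
])

```text
clock: 25.4
eef_pos: [0.3545, 0.311, 0.12]
tcp_rot: [[0.197, 0.98, 0.003], [0.98, -0.197, 0.008], [0.008, 0.002, -1.0]]
contact_force: [0.2, 0.1, -0.5]
width: 0.0438
```

```bash
cat > m4.py <<'E'
from h import *
o=arm.get_obs();p=o['eef_pos'];print(p,o['width'],o['contact_force'])
for z in(.1085,): print(rel(None,(.3545,.311,z,-11.2)))
for c in('side','top'):
    s=snap(c);w=cloud(s);f=s['frame'].astype(int);h=p[2]+.0304
    m=near(w,p,.035,h-.03,h+.02)&(f[...,0]-f[...,1]>60);print(c,'red',m.sum(),w[m].mean(0).round(4) if m.sum() else 0)
    if c=='side': cv2.imwrite('pics/e1.png',cv2.resize(s['frame'][60:230,280:480],None,fx=3,fy=3,interpolation=cv2.INTER_CUBIC)[:,:,::-1])
E
python3 m4.py
```

```text
[0.3544707  0.31101445 0.12003975] 0.04380726620146816 [ 0.21105181  0.05945643 -0.4992202 ]
[-0.01  0.    1.15 -0.17]
side red 102 [0.3623 0.3243 0.1472]
top red 0 0
```

View pics/e1.png

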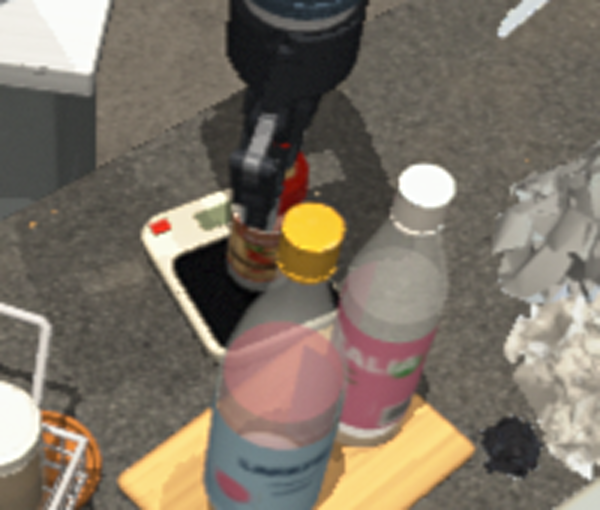

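Call:
step_arm([
  [0,0,0.5,0,3.5],
  [0,0,0.9,0,3.5],
  [0,0,1.15,0,3.5],
  [0,0,1.25,0,3.5],
  [0,0,1.25,0,3.5],
  [0,0,1.25,0,4.4],
  [0,0,1.25,0,4.8],
  [0,0,1.25,0,5.5],
  [0,0,1.2,0,6.4],
  [0,0,1.2,0,6.4],
])

```text
clock: 26.75
eef_pos: [0.3553, 0.3114, 0.109]
tcp_rot: [[0.197, 0.98, 0.005], [0.98, -0.197, 0.009], [0.01, 0.003, -1.0]]
contact_force: [0.0, -1.0, 0.0]
width: 0.0638
```

Call:
step_arm([
  [0,0,-1,0,6.5],
  [0,0,-3,0,6.5],
  [0,0,-6,0,6.5],
  [0,0,-9,0,6.5],
  [0,0,-11,0,6.5],
  [-1,1,-11.5,0,5],
  [-3.5,3.5,-11.5,0,4],
  [-7,5,-11.5,0,4],
  [-11,6.5,-11.5,0,4],
  [-15,8,-11.5,0,4],
])

```text
clock: 28.0
eef_pos: [0.4033, 0.1456, 0.2221]
tcp_rot: [[0.197, 0.98, 0.004], [0.98, -0.197, 0.008], [0.009, 0.002, -1.0]]
contact_force: [0.1, -0.5, 0.0]
width: 0.0399
```

```bash
cat > m5.py <<'E'
from h import *
o=arm.get_obs();p=o['eef_pos'];print(p,o['width'],o['contact_force'])
a=np.radians(-11.2)
for z in(.2,.0985): print(rel(None,(.4616,.1427,z,-11.2)))
for c in('side','top'):
    s=snap(c);w=cloud(s);f=s['frame'].astype(int)
    t=near(w,(.3545,.311),.06,.130,.15)&(f[...,0]-f[...,2]>40);v,u=np.nonzero(t)
    if len(v): q=ray(s,np.c_[u,v],.138);print(c,'jar top',len(v),cv2.minEnclosingCircle(np.float32(q[:,:2]*1000)),q.mean(0).round(4),np.median(w[t][:,2]))
    if c=='top': cv2.imwrite('pics/f1.png',cv2.resize(s['frame'][160:330,200:400],None,fx=3,fy=3,interpolation=cv2.INTER_CUBIC)[:,:,::-1])
E
python3 m5.py
```

```text
[0.40333866 0.14560646 0.22209475] 0.03988157093048616 [ 0.11568372 -0.52866173  0.0298433 ]
[ 0.84  5.76  2.23 -0.18]
[ 0.75  5.74 12.38 -0.18]
side jar top 375 ((354.8152160644531, 309.6128234863281), 24.697921752929688) [0.3549 0.3103 0.138 ] 0.13791641176764102
top jar top 406 ((352.754638671875, 313.14581298828125), 22.213083267211914) [0.3525 0.313  0.138 ] 0.13848338540226351
```

View pics/f1.png

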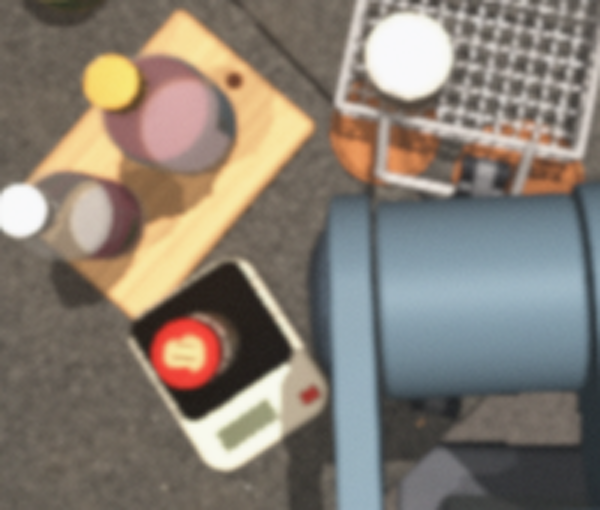

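Call:
step_arm([
  [0.2,1.2,0,0,4],
  [0.5,3.2,0,0,4],
  [0.75,5,0.5,0,4],
  [0.8,5.75,2,0,4],
  [0.8,5.75,5,0,4],
  [0.8,5.75,8,0,4],
  [0.8,5.75,10.6,0,4],
  [0.8,5.75,12,0,4],
  [0.8,5.75,12.35,0,4],
  [0.8,5.75,12.35,0,4],
])

```text
clock: 29.35
eef_pos: [0.4627, 0.1414, 0.0993]
tcp_rot: [[0.202, 0.979, 0.005], [0.979, -0.202, 0.008], [0.008, 0.003, -1.0]]
contact_force: [0.8, -0.9, 0.8]
width: 0.0403
```

Call:
step_arm([
  [0,0,0,0,2],
  [0,0,0,0,0.5],
  [0,0,0,0,0.3],
  [0,0,0,0,0.3],
  [0,0,0,0,0.3],
  [0,0.2,0,0,0.3],
  [0,0.6,0,0,0.3],
  [0,1.1,0,0,0.3],
  [0,1.7,0,0,0.3],
  [0,2.4,0,0,0.3],
], grip_force=50)

```text
clock: 30.6
eef_pos: [0.487, 0.1368, 0.1002]
tcp_rot: [[0.202, 0.979, 0.006], [0.979, -0.202, 0.008], [0.009, 0.005, -1.0]]
contact_force: [-1.1, 0.6, 5.1]
width: 0.0052
```

Run:
```python
from h import *
o=arm.get_obs();p=o['eef_pos'];print(p,o['width'],o['contact_force'])
for d in(0,.002): print(rel(None,(.5745+d*.98,.121-d*.195,.0985,-11.2)))
```

```text
[0.48697816 0.13682493 0.10022426] 0.005243811841702987 [-1.07324178  0.57720669  5.0850925 ]
[ 0.22  8.89  0.21 -0.46]
[ 0.22  9.09  0.22 -0.46]
```

Call:
step_arm([
  [0,0.8,0,0,0.3],
  [0,1.7,0,0,0.3],
  [0.05,2.7,0,0,0.3],
  [0.05,3.7,0,0,0.3],
  [0.1,4.7,0,0,0.3],
  [0.1,5.6,0,0,0.3],
  [0.15,6.4,0,0,0.3],
  [0.15,7.1,0,0,0.3],
  [0.2,7.7,0,0,0.3],
  [0.2,8.2,0,0,0.3],
])

```text
clock: 31.85
eef_pos: [0.5679, 0.1209, 0.1003]
tcp_rot: [[0.202, 0.979, 0.005], [0.979, -0.202, 0.006], [0.007, 0.004, -1.0]]
contact_force: [-3.3, -6.3, 2.2]
width: 0.005
```

Call:
step_arm([
  [0,0.4,0,0,0.3],
  [0,0.6,0,0,0.3],
  [0,0.7,0,0,0.3],
  [0,0.8,0,0,0.3],
  [0,0.85,0,0,0.3],
  [0,0.9,0,0,0.3],
  [0,0.95,0,0,0.3],
  [0,1.0,0,0,0.3],
  [0,1.0,0,0,0.3],
  [0,1.0,0,0,0.3],
])

```text
clock: 33.1
eef_pos: [0.5742, 0.1196, 0.1002]
tcp_rot: [[0.201, 0.98, -0.004], [0.98, -0.201, 0.006], [0.005, -0.006, -1.0]]
contact_force: [-16.6, -2.2, 13.8]
width: 0.0055
```

Call:
step_arm([
  [0,0,0,0,0.3],
  [0,0,0,0,1.2],
  [0,0,0,0,2.5],
  [0,0,0,0,3.2],
  [0,0,-0.5,0,3.2],
  [0,0,-2.5,0,3.2],
  [0,0,-6,0,3.2],
  [0,0,-10,0,4],
  [0,0,-14,0,5],
  [0,0,-18,0,6],
])

```text
clock: 34.35
eef_pos: [0.5751, 0.1185, 0.2835]
tcp_rot: [[0.201, 0.98, -0.002], [0.98, -0.201, 0.006], [0.006, -0.003, -1.0]]
contact_force: [0.7, 0.1, -0.1]
width: 0.0603
```

```bash
cat > m6.py <<'E'
from h import *
from scipy.optimize import least_squares
o=arm.get_obs();p=o['eef_pos'];print(p,o['width'],o['contact_force'])
a=np.radians(-11.2);ex=np.array([np.cos(a),np.sin(a)])
s=snap('side');w=cloud(s);f=s['frame'].astype(int)
m=near(w,(.572,.12),.05,.11,.122)&(f.min(2)>150);q=w[m];print('handle pts',m.sum(),'rack-x of bar',np.percentile((q[:,:2]-[.688,.0985])@ex,[5,50,95]).round(4))
m=near(w,(.7,.097),.15,.145,.163);pp=ray(s,np.argwhere(m)[:,::-1],.155);print('racktop',rect(pp))
for n,xy,D in(('CL',(.471,.09),.049),('CS',(.51,.187),.0415)):
    m=(near(w,xy,.065,-.005,.016)&(f[...,0]-f[...,2]>40)).astype(np.uint8)
    m=cv2.morphologyEx(m,cv2.MORPH_OPEN,np.ones((3,3)));k,l,st,c=cv2.connectedComponentsWithStats(m);i=1+st[1:,4].argmax();m=l==i
    v,u=np.nonzero(m);q=ray(s,np.c_[u,v],.008);h=cv2.convexHull(np.float32(q[:,:2]*1000))[:,0]
    r=least_squares(lambda c:np.hypot(h[:,0]-c[0],h[:,1]-c[1])-D*1000,np.array(xy)*1000,loss='soft_l1',f_scale=2)
    print(n,len(v),cv2.minEnclosingCircle(h),'fit',r.x.round(1),np.abs(r.fun).mean().round(2))
cv2.imwrite('pics/g1.png',cv2.resize(s['frame'][100:320,150:400],None,fx=2.4,fy=2.4,interpolation=cv2.INTER_CUBIC)[:,:,::-1])
E
python3 m6.py
```

```text
[0.5750596  0.11851461 0.28345206] 0.060255339487561274 [ 0.74206938  0.09649479 -0.11171836]
handle pts 142 rack-x of bar [-0.1182 -0.115  -0.1093]
racktop (array([697.9,  97.4]), array([195.1, 137.1]), 78.9)
CL 1504 ((469.19158935546875, 86.69883728027344), 50.72169494628906) fit [467.9  86.4] 1.11
CS 1234 ((509.9129943847656, 185.9973602294922), 42.444366455078125) fit [509.8 186. ] 0.52
```

View pics/g1.png

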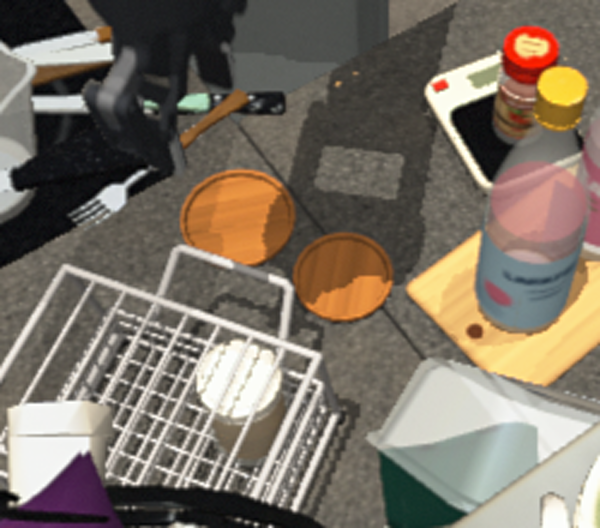

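Run:
```python
from h import *
print(rel(None,(.509,.333,.325,-11.2)))
```

```text
[ 19.65 -11.02  -3.39  -0.39]
```

Call:
step_arm([
  [0.3,-0.2,-2,0,8.5],
  [2,-1.1,-4,0,8.5],
  [5,-2.8,-4,0,8.5],
  [8.5,-4.8,-4,0,8.5],
  [12,-6.7,-4,0,8.5],
  [15,-8.4,-4,0,8.5],
  [17.5,-9.8,-4,0,8.5],
  [19.2,-10.7,-4,0,8.5],
  [19.65,-11,-4,0,8.5],
  [19.65,-11,-4,0,8.5],
])

```text
clock: 35.65
eef_pos: [0.5091, 0.3328, 0.3312]
tcp_rot: [[0.201, 0.98, 0.008], [0.98, -0.201, 0.006], [0.008, 0.007, -1.0]]
contact_force: [0.8, -0.1, 0.1]
width: 0.0844
```

```bash
cat > m7.py <<'E'
from h import *
from scipy.optimize import least_squares
o=arm.get_obs();print(o['eef_pos'],rel(None,(.509,.333,.2565,-11.2)))
s=snap('top');w=cloud(s);f=s['frame'].astype(int)
for n,xy,D in(('CL',(.471,.09),.049),('CS',(.51,.187),.0415)):
    m=(near(w,xy,.065,-.005,.016)&(f[...,0]-f[...,2]>40)).astype(np.uint8)
    m=cv2.morphologyEx(m,cv2.MORPH_OPEN,np.ones((3,3)));k,l,st,c=cv2.connectedComponentsWithStats(m)
    if k<2: print(n,'hidden');continue
    i=1+st[1:,4].argmax();m=l==i
    v,u=np.nonzero(m);q=ray(s,np.c_[u,v],.008);h=cv2.convexHull(np.float32(q[:,:2]*1000))[:,0]
    r=least_squares(lambda c:np.hypot(h[:,0]-c[0],h[:,1]-c[1])-D*1000,np.array(xy)*1000,loss='soft_l1',f_scale=2)
    print(n,len(v),cv2.minEnclosingCircle(h),'fit',r.x.round(1),np.abs(r.fun).mean().round(2))
cv2.imwrite('pics/h1.png',cv2.resize(s['frame'][60:310,220:470],None,fx=2.4,fy=2.4)[:,:,::-1])
E
python3 m7.py
```

```text
[0.5091394  0.3327937  0.33117615] [-0.04 -0.07  7.47 -0.39]
CL 1638 ((471.78497314453125, 89.3106460571289), 51.020572662353516) fit [471.8  89.1] 1.41
CS 1132 ((512.22705078125, 188.81752014160156), 43.230224609375) fit [512.5 188.7] 1.23
```

Call:
step_arm([
  [0,0,1,0,8.5],
  [0,-0.05,3,0,8.5],
  [0,-0.05,5,0,8.5],
  [0,-0.05,6.7,0,8.5],
  [0,-0.05,7.4,0,8.5],
  [0,-0.05,7.4,0,4],
  [0,-0.05,7.4,0,2],
  [0,-0.05,7.4,0,2],
  [0,-0.05,7.4,0,2],
  [0,-0.05,7.4,0,2],
], grip_force=70)

```text
clock: 36.95
eef_pos: [0.5101, 0.3332, 0.2584]
tcp_rot: [[0.201, 0.979, 0.011], [0.979, -0.201, 0.007], [0.009, 0.009, -1.0]]
contact_force: [0.7, 0.0, 3.5]
width: 0.0285
```

Run:
```python
from h import *
o=arm.get_obs();print(o['eef_pos'],o['width'],o['contact_force'])
print(rel(None,(.4705,.088,o['eef_pos'][2]+.04,-11.2)))
```

```text
[0.51007378 0.33322487 0.25840812] 0.028504379314758316 [0.74979218 0.01733326 3.47965948]
[-24.78   1.1   -4.21  -0.42]
```

Call:
step_arm([
  [0,0,-0.5,0,2],
  [0,0,-1.5,0,2],
  [0,0,-3,0,2],
  [-1.5,0.1,-4.2,0,2],
  [-4.5,0.2,-4.6,0,2],
  [-8.5,0.4,-4.7,0,2],
  [-13,0.6,-4.7,0,2],
  [-17.5,0.8,-4.7,0,2],
  [-21,0.95,-4.7,0,2],
  [-23.5,1.05,-4.7,0,2],
])

```text
clock: 38.2
eef_pos: [0.4719, 0.0985, 0.3042]
tcp_rot: [[0.203, 0.979, 0.012], [0.979, -0.203, 0.006], [0.009, 0.01, -1.0]]
contact_force: [0.6, 1.1, -3.8]
width: 0.0287
```

Run:
```python
from h import *
o=arm.get_obs();print(o['eef_pos'],o['width'],o['contact_force'])
print(rel(None,(.4705,.088,.2494,-11.2)))
```

```text
[0.47191513 0.09854625 0.30421266] 0.028705548785389903 [ 0.62727801  1.11622258 -3.80189178]
[-1.11  0.02  5.47 -0.51]
```

Call:
step_arm([
  [-0.7,0,0.2,0,2],
  [-1.1,0,0.8,0,2],
  [-1.1,0,1.8,0,2],
  [-1.1,0,2.9,0,2],
  [-1.1,0,3.9,0,2],
  [-1.1,0,4.6,0,2],
  [-1.1,0,5.1,0,2],
  [-1.1,0,5.4,0,2],
  [-1.1,0,5.5,0,2],
  [-1.1,0,5.5,0,2],
])

```text
clock: 39.45
eef_pos: [0.4705, 0.0881, 0.2494]
tcp_rot: [[0.203, 0.979, 0.012], [0.979, -0.203, 0.006], [0.009, 0.011, -1.0]]
contact_force: [0.1, 1.2, -2.9]
width: 0.0288
```

Run:
```python
from h import *
o=arm.get_obs();print(o['eef_pos'],o['width'],o['contact_force'],o['moment'])
```

```text
[0.47049269 0.08810938 0.24944696] 0.02883755759004373 [ 0.08889568  1.17809076 -2.92911928] [0.00153947 0.07284319 0.04159149]
```

Call:
step_arm([
  [0,0,0.07,0,2],
  [0,0,0.13,0,2],
  [0,0,0.13,0,2.9],
  [0,0,0.13,0,3.3],
  [0,0,0.1,0,4.5],
  [0,0,0.1,0,6],
  [0,0,0,0,7],
  [0,0,-1.5,0,7.5],
  [0,0,-4,0,7.5],
  [0,0,-7,0,7.5],
])

```text
clock: 40.7
eef_pos: [0.4696, 0.0876, 0.321]
tcp_rot: [[0.203, 0.979, 0.012], [0.979, -0.203, 0.006], [0.009, 0.011, -1.0]]
contact_force: [1.2, 0.3, -0.0]
width: 0.0748
```

Run:
```python
from h import *
o=arm.get_obs();print(o['eef_pos'],o['width'],o['contact_force'])
for z in(.31,.2175):print(rel(None,(.440,.391,z,-11.2)))
s=snap('side');w=cloud(s);t=near(w,(.4705,.088),.03,.265,.29);print(t.sum(),w[t].mean(0))
```

```text
[0.46955697 0.08763976 0.3209565 ] 0.07479940547952336 [ 1.17969839  0.25236311 -0.04433861]
[29.09 -9.06  1.25 -0.51]
[29.01 -9.17 10.5  -0.51]
344 [0.47519025 0.08790413 0.27779092]
```

Call:
step_arm([
  [1.5,-0.5,0,0,8.5],
  [4.5,-1.4,0,0,8.5],
  [9,-2.8,0,0,8.5],
  [13.5,-4.2,0,0,8.5],
  [18,-5.6,0,0,8.5],
  [22,-6.9,0,0,8.5],
  [26,-8.1,0,0,8.5],
  [28.3,-8.9,0.5,0,8.5],
  [29.05,-9.1,2,0,8.5],
  [29.05,-9.1,3,0,8.5],
])

```text
clock: 42.0
eef_pos: [0.4411, 0.3905, 0.2951]
tcp_rot: [[0.202, 0.979, 0.018], [0.979, -0.202, 0.004], [0.008, 0.017, -1.0]]
contact_force: [0.6, -0.1, -0.3]
width: 0.0849
```

Run:
```python
from h import *
o=arm.get_obs();print(o['eef_pos'],o['width'],o['contact_force'])
print(rel(None,(.440,.391,.2175,-11.2)))
```

```text
[0.44107765 0.39054634 0.29507886] 0.08486393497840906 [ 0.56390694 -0.0656515  -0.28942206]
[-0.04 -0.25  7.75 -0.47]
```

Call:
step_arm([
  [0,-0.05,1,0,8.5],
  [0,-0.1,3,0,8.5],
  [0,-0.2,5,0,8.5],
  [0,-0.25,7,0,8.5],
  [0,-0.25,7.7,0,8.5],
  [0,-0.25,7.7,0,4],
  [0,-0.25,7.7,0,2],
  [0,-0.25,7.7,0,2],
  [0,-0.25,7.7,0,2],
  [0,-0.25,7.7,0,2],
], grip_force=50)

```text
clock: 43.25
eef_pos: [0.4404, 0.3918, 0.2192]
tcp_rot: [[0.202, 0.979, 0.02], [0.979, -0.202, 0.005], [0.009, 0.018, -1.0]]
contact_force: [-1.1, 0.2, 5.2]
width: 0.0283
```

Run:
```python
from h import *
o=arm.get_obs();p=o['eef_pos'];print(p,o['width'],o['contact_force'])
print(rel(None,(.511,.187,p[2]+.045,-11.2)))
```

```text
[0.44044204 0.39177474 0.21918114] 0.028271759919558943 [-1.12477045  0.2005648   5.23224346]
[-18.59  11.13  -4.47  -0.47]
```

Call:
step_arm([
  [0,0,-0.5,0,2],
  [0,0,-1.5,0,2],
  [0,0,-3,0,2],
  [-1,0.6,-4.3,0,2],
  [-3,1.8,-4.6,0,2],
  [-5.5,3.3,-4.6,0,2],
  [-8.5,5.1,-4.6,0,2],
  [-11.5,6.9,-4.5,0,2],
  [-14.5,8.7,-4.5,0,2],
  [-16.8,10.1,-4.5,0,2],
])

```text
clock: 44.5
eef_pos: [0.5051, 0.2046, 0.2654]
tcp_rot: [[0.203, 0.979, 0.021], [0.979, -0.203, 0.005], [0.009, 0.019, -1.0]]
contact_force: [-0.1, -0.2, -2.6]
width: 0.0285
```

Run:
```python
from h import *
o=arm.get_obs();print(o['eef_pos'],o['width'],o['contact_force'])
print(rel(None,(.511,.187,.2102,-11.2)))
```

```text
[0.50507003 0.20459535 0.26543383] 0.02854054739386108 [-0.08734186 -0.2280984  -2.57262695]
[-1.65  0.83  5.53 -0.54]
```

Call:
step_arm([
  [-0.9,0.45,0,0,2],
  [-1.5,0.75,0.5,0,2],
  [-1.65,0.83,1.5,0,2],
  [-1.65,0.83,2.7,0,2],
  [-1.65,0.83,3.8,0,2],
  [-1.65,0.83,4.6,0,2],
  [-1.65,0.83,5.1,0,2],
  [-1.65,0.83,5.4,0,2],
  [-1.65,0.83,5.55,0,2],
  [-1.65,0.83,5.55,0,2],
])

```text
clock: 45.75
eef_pos: [0.5113, 0.1871, 0.2104]
tcp_rot: [[0.203, 0.979, 0.022], [0.979, -0.203, 0.005], [0.01, 0.02, -1.0]]
contact_force: [0.6, -0.4, -1.7]
width: 0.0284
```

Run:
```python
from h import *
o=arm.get_obs();print(o['eef_pos'],o['width'],o['contact_force'],o['moment'])
```

```text
[0.51128745 0.18707084 0.2103502 ] 0.02839807529880002 [ 0.62711227 -0.35881208 -1.7054355 ] [-0.01303931  0.0280404  -0.01747823]
```

Call:
step_arm([
  [0,0,0.07,0,2],
  [0,0,0.13,0,2],
  [0,0,0.13,0,2.9],
  [0,0,0.13,0,3.3],
  [0,0,0.1,0,4.5],
  [0,0,0.1,0,6],
  [0,0,0,0,7],
  [0,0,-1.5,0,7.5],
  [0,0,-4.5,0,7.5],
  [0,0,-9,0,7.5],
])

```text
clock: 47.0
eef_pos: [0.5087, 0.1865, 0.3011]
tcp_rot: [[0.203, 0.979, 0.02], [0.979, -0.203, 0.005], [0.009, 0.018, -1.0]]
contact_force: [-0.9, 0.2, -0.1]
width: 0.0752
```

Call:
step_arm([
  [0,0,-2,0,7.5],
  [2,-1,-3,0,7.5],
  [5,-2,-3,0,7.5],
  [9,-3,-3,0,7.5],
  [13,-4,-3,0,7.5],
  [17,-5,-3,0,7.5],
  [21,-6,-3,0,7.5],
  [24,-7,-3,0,7.5],
  [25,-7,-3,0,7.5],
  [25,-7,-3,0,7.5],
])

```text
clock: 48.25
eef_pos: [0.4906, 0.4453, 0.3325]
tcp_rot: [[0.203, 0.979, 0.02], [0.979, -0.203, 0.005], [0.009, 0.019, -1.0]]
contact_force: [0.1, -0.5, -0.2]
width: 0.0748
```

```bash
cat > m8.py <<'E'
from h import *
print(arm.get_obs()['eef_pos'],arm.get_obs()['clock'])
S=[]
for c in('top','side'):
    s=snap(c);w=cloud(s);f=s['frame'];S.append(f)
    for n,xy,h in(('syrup',(.4705,.088),.28),('pink',(.511,.187),.241),('jar',(.3545,.311),.138)):
        t=near(w,xy,.035,h-.008,h+.012);print(c,n,t.sum(),w[t].mean(0).round(4) if t.sum() else 0)
im=np.hstack([cv2.resize(S[0][60:330,210:470],(390,405)),cv2.resize(S[1][80:330,150:400],(405,405))])
cv2.imwrite('pics/z.png',im[:,:,::-1])
E
python3 m8.py
```

```text
[0.49062173 0.44532176 0.33250478] 48.25
top syrup 282 [0.4715 0.0894 0.2805]
top pink 231 [0.5123 0.1879 0.2417]
top jar 401 [0.3525 0.3132 0.1383]
side syrup 285 [0.474  0.0874 0.2798]
side pink 278 [0.5144 0.1858 0.2406]
side jar 376 [0.3545 0.3104 0.1375]
```

View pics/z.png

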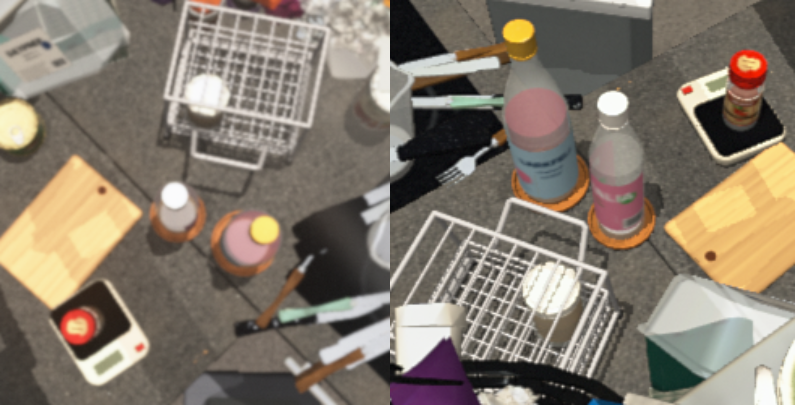

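```bash
python3 -c "
from station import arm
print(arm.sign_off())"
```

```text
the job is handed in; nothing more can be done
None
```

The job is done and handed in at about 48 s of the 128 s allowed. Both bottles went onto the serving board, and I pulled the basket out to its stop. The red-capped jar went onto the scale's plate and the cream-lidded jar stayed in the basket. I then slid the basket shut and stood each bottle back in its own coaster.

What the last checks showed:
- **Bottles:** the syrup bottle's cap top reads 0.280 m and the pink bottle's 0.241 m, which fits both bases resting on their coaster floors. In the last picture both stand upright in their own coasters.
- **Jar:** its top reads 0.138 m, so it stands on the plate. It is about 2 mm from the plate's middle.
- **Basket:** it met about 17 N of resistance at the end of the push. Afterwards its handle bar measured 0.115 m in front of the rack's origin, the shut position.
- **Robot:** the gripper is clear and touching nothing.

Nothing failed. The two cameras disagreed by 2 to 4 mm, within the roughly 7 mm of play around each bottle in its coaster, so I aimed between their readings.

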